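Pack finished cylinders and pump them up to the roller track

ROBOT

A 6-joint arm with a two-finger parallel gripper is mounted at the origin on a cart in front of the work surface, level with it; the furniture and walls round the work are solid. World frame = base frame: x ahead of the robot, y to its left, z up, the work surface at z = 0. Lengths are in mm, angles in rad, forces in N, time in s.
With the tool pointing down it reaches from about 350 to 975 mm from the base axis. Payload 7.1 kg.
Tool frame: the origin (TCP) lies on the front face of the gripper's body, between the roots of the fingers; the fingertips stand 80 mm ahead of it and the grasp point (between the pads) lies 61 mm ahead of it (env.tips_ahead is the distance from the TCP to the fingertips, in mm); z points along the fingers, y is the direction in which the jaws open and shut (so a half turn about z gives the same grasp; the last joint's range is limited). The gripper opens to 88 mm and grips with 3 to 60 N. Pads are 20 mm wide; open, the fingers measure 115 mm over their backs; the gripper's body (75 mm by 178 mm) begins 61 mm behind the grasp point.
Start: joints at [-1.136, 0.423, 1.63, -0, 1.089, -0.019], TCP at [274.005, -561.718, 302.675] pointing down, gripper open.
Joint ranges: [-3, 3], [-0.9, 2.11], [0.09, 2.58], [-1.31, 4.45], [0.11, 2.69], [-2.54, 2.54]. Speed limits (rad/s): [2.39, 2.39, 3.01, 3.14, 3.14, 3.14].

INTERFACE

Orientations are given as a unit quaternion [x, y, z, w].
In Python, from station import env, set_gripper, viewer, workorder gives the robot as it stands. Calls block until the motion is done:
- env.reach(position, orientation): joint-space move of the TCP to a pose.
- env.move_l(position, rot=None, rate=150, f_stop=None): straight line of the TCP; rot=None keeps the orientation; rate is the mean speed in mm/s. With f_stop (N) it stops when the force on the tool has changed by that much, and returns True; else False.
- env.move_joints(angles): joint-space move.
- set_gripper(opening): finger opening in mm; the grip force is fixed at half the most; returns when the fingers have stopped.
- env.hold(seconds).
- env.ik(position, orientation): joint angles nearest the present ones, or None.
- env.read_state(): the state.
- viewer.camera(name): name is "side" or "top"; returns the picture (384x512x3 uint8, blue, green, red); there is no depth.
- viewer.camera_params(name): a dict with "fx", "fy", "cx", "cy" (pixels), "pose" (4x4, takes a point from camera to world coordinates). Camera axes: x right, y up, looking along -z (the intrinsics and any distortion apply to the point x, -y, -z); pixel columns grow to the right and rows downward; lengths in mm; the calibration is good to about 2 mm. A picture is of the moment at which its call begins. camera_params takes no time and is no camera call.
A pose or a line that the arm cannot do raises env.IKError and nothing moves.
- workorder.sign_off(): hands the job in, once; it reports no verdict.
The state is a dict: "time_s": time; "qpos": joint angles; "dq": joint speeds; "tau": joint torques, N m; "tool_pos": TCP position; "orientation": TCP orientation; "force": force on the tool from outside, world axes, zero at the start; "wrist_torque": the same for the moment, N m; "width": finger opening in mm.
Only numpy, scipy, OpenCV 4.12 (cv2) and the standard library are available. Lean on these libraries where they do the work, as an engineer would, in place of code of your own. Each camera call takes 0.05 s, during which the arm holds its last target.

TASK

Pack all the finished air cylinders that stand on the bench to the left of the lift upright in one row in the blue crate while the lift table is down. Then shut the ball valve if it is not shut yet, pump the hand lever until the table is level with the roller track, push the crate right across onto the track up to its end stop, and finally open the valve fully so that the empty table sinks back down. Leave the other things lying about where they are.

Things in the scene. Friction and masses are not known exactly. Their poses are not given: they have to be found in the camera images.
- large_1: finished air cylinder with a bare metal body, 61 x 61 mm square and 70 mm high, standing upright with a round 16 mm rod sticking up in the middle to 114 mm; 0.55 kg. Origin: centre of its underside; z up along the rod; x and y along the square's sides. May be absent.
- large_2: a second one like large_1. May be absent.
- small_1: smaller finished air cylinder, body 53 x 53 mm square and 62 mm high, rod up to 106 mm; 0.45 kg. Origin: centre of its underside; z up; x and y along the square's sides. May be absent.
- small_2: a second one like small_1. May be absent.
- crate: narrow loose blue crate for one row of cylinders, 74 (x) x 248 (y) mm outside, on the lift table. Inside 66 x 236 mm, floor 5 mm thick; long side walls 30 mm high, the end boards (at y = -121 and +121 mm, 6 mm thick) 62 mm high. Origin: centre of its underside; y along its length. Four cylinders (61 + 61 + 53 + 53 mm) fill the row with 8 mm to spare. 0.35 kg empty.
- lift: fixed hydraulic bench lift: a grey base with the lift table over it and, on the robot's side, a deck with hand pump, oil tank and ball valve. Origin: centre under the table, on the bench top; y along the table, -x toward the pump deck (which ends 157 mm in front of the origin). The table plate is 100 (x) x 262 (y) mm; lips along its long edges rise 7 mm and guide the crate.
- table_top (a point): centre of the top face of the lift table, 88 mm above the bench when the table is down; moves up with it.
- lift_table (a joint): height of the lift table above its lowest position, m. 0 = down. With the valve shut each full stroke of the lever raises it about 8 mm net (it sinks back 2.5 mm as the lever returns) and it holds; six strokes bring it to its highest rest, 0.047, level with the track (1 mm above the rollers); a seventh goes solid halfway. With the valve open pumping does nothing and it sinks to 0 in about 1 s.
- pump_lever (a joint): angle of the pump hand lever, rad: 0 = up, where its spring returns it; 0.5 = pressed fully down (stop). A stroke pumps only if the lever goes below about 0.45 and comes back up to within 0.04 of 0. Pressing takes 5 to 16 N at the grip.
- lever_grip (a point): middle of the black rubber grip (22 mm thick, 90 mm long; this point is 35 mm from its free end) of the steel pump lever, 145 mm from lever_hinge. At rest the lever points along the lift's +y, 0.25 rad upward; fully down, 0.25 rad downward: this point moves 72 mm down in a vertical plane along the lift's y. Pressed from above.
- lever_hinge (a point): pivot of the pump lever, 105 mm above the bench, axis along the lift's x.
- valve (a joint): angle of the ball valve's handle, rad: 0 = open, in line with its pipe (pointing along the lift's -y); 1.57 = shut, across the pipe (pointing to the lift's -x, toward the robot). Hard stops at both ends, stays where it is left, turns with about 0.12 N m. The lift holds only with the valve shut (above 1.2) and sinks when it is open (below 0.8).
- valve_grip (a point): middle of the blue grip of the valve handle (17 mm wide, 52 mm long, 14 mm high, from 90 to 104 mm above the bench), 60 mm from valve_hinge.
- valve_hinge (a point): vertical axis of the ball valve at handle height, 93 mm above the bench.
- track: fixed short roller track that continues the lift table to the right (lift's -y) from 140 mm to an end stop 402 mm from the lift's origin; roller tops 133.5 mm above the bench, side lips as on the table.
- track_seat (a point): where the centre of the crate's underside is when the crate stands wholly on the roller track against the end stop; 277.5 mm from the table's centre along the lift's -y; axes as the lift's.
- oil_bottle: white oil bottle, 51 mm thick, 152 mm high, a bystander; origin under its centre.
- grease_pot: round grease pot with red lid, 69 mm wide, 54 mm high, a bystander; origin under its centre.
- spanner: open-end spanner, 191 mm long, lying, a bystander; origin under its centre.
Mind the look-alikes: they are no part of the job. Leave any green look-alike of the large_2 alone.

How it is judged:
By the outcome, as a careful person would: the job done as asked, in the order asked, and still so for the second after the job is handed in, with the robot touching nothing.
Of large_1, large_2, small_1, small_2 only 3 to 4 are there at a start; the rules pass over those that are not, and their reading is None.
At some moment in a run one of large_1, large_2, small_1, small_2 may be knocked a few centimetres aside while the robot is not near it.
It also fails if it takes over 210 s, if anything falls off the work surface, if the arm or the gripper's body presses on something with over 40 N, if the wrist force passes 120 N, or if a joint passes its speed limit or range.

## Working session

There is one attempt and no reset: what is moved stays moved. The work goes in short steps, each a Python script; the robot and the scene stay as the last script left them, time stands still between calls to the robot, and variables do not carry over. Pictures are saved under pics/ and viewed, and the job is handed in when it is done.

```bash
ls; mkdir -p pics; python3 - <<'E'
from station import env, set_gripper, viewer, workorder
import cv2
for n in("top","side"):
    cv2.imwrite(f"pics/{n}0.png",viewer.camera(n)); p=viewer.camera_params(n); print(n,{k:(v.round(3).tolist() if hasattr(v,'round') and k=='pose' else v) for k,v in p.items()})
s=env.read_state();print(s)
E
```

```text
pics
top {'fx': 402.50413989895685, 'fy': 402.50413989895685, 'cx': 255.45246428748038, 'cy': 187.4777046639468, 'pose': [[-0.023, 0.993, -0.118, 365.636], [-1.0, -0.022, 0.007, -61.584], [0.005, 0.118, 0.993, 1536.19], [0.0, 0.0, 0.0, 1.0]]}
side {'fx': 367.6701779865714, 'fy': 367.6701779865714, 'cx': 254.2605224644681, 'cy': 186.29375153234668, 'pose': [[-0.999, -0.014, 0.046, 602.853], [0.044, -0.653, 0.756, 810.177], [0.019, 0.757, 0.653, 857.022], [0.0, 0.0, 0.0, 1.0]]}
{'time_s': 0.1, 'qpos': array([-1.13600090e+00,  4.23779812e-01,  1.63058390e+00, -2.05233211e-06,
        1.08853932e+00, -1.90433796e-02]), 'dq': array([ 0.00092542, -0.00110878, -0.00202207,  0.00012941,  0.00124448,
        0.00027428]), 'tau': array([-3.35112254e-04, -5.45615137e+01, -2.74325484e+01,  6.45721285e-02,
        1.87938527e-02, -4.16920011e-05]), 'tool_pos': array([ 273.85583736, -561.40008119,  301.98138453]), 'orientation': array([ 9.74363764e-01,  2.24977388e-01, -1.36108547e-04, -6.40896180e-04]), 'force': array([ 0.23791553, -0.67749794, -0.44821163]), 'wrist_torque': array([-0.00671996,  0.00286575, -0.02108363]), 'width': 87.72568586096472}
```

View pics/top0.png

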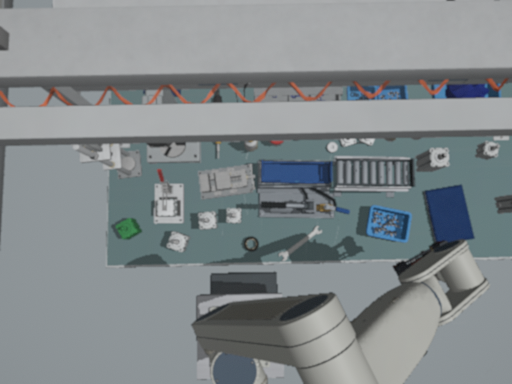

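View pics/side0.png

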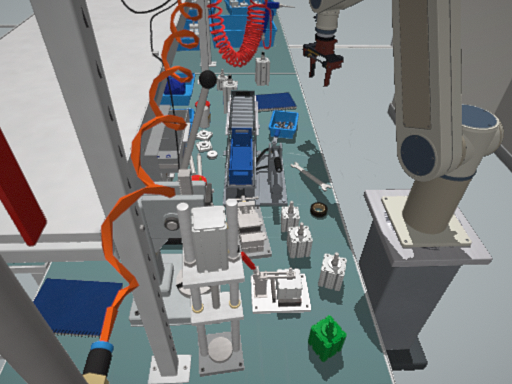

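```bash
python3 - <<'E'
import cv2
a=cv2.imread("pics/top0.png");b=cv2.imread("pics/side0.png")
cv2.imwrite("pics/t0z.png",cv2.resize(a[130:270,100:270],None,fx=4.5,fy=4.2,interpolation=3))
cv2.imwrite("pics/t0y.png",cv2.resize(a[130:270,250:420],None,fx=4.5,fy=4.2,interpolation=3))
cv2.imwrite("pics/s0z.png",cv2.resize(b[190:370,210:360],None,fx=4,fy=3.3,interpolation=3))
cv2.imwrite("pics/s0y.png",cv2.resize(b[60:220,180:340],None,fx=4,fy=3.7,interpolation=3))
E
```

```text
(no output)
```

View pics/t0z.png

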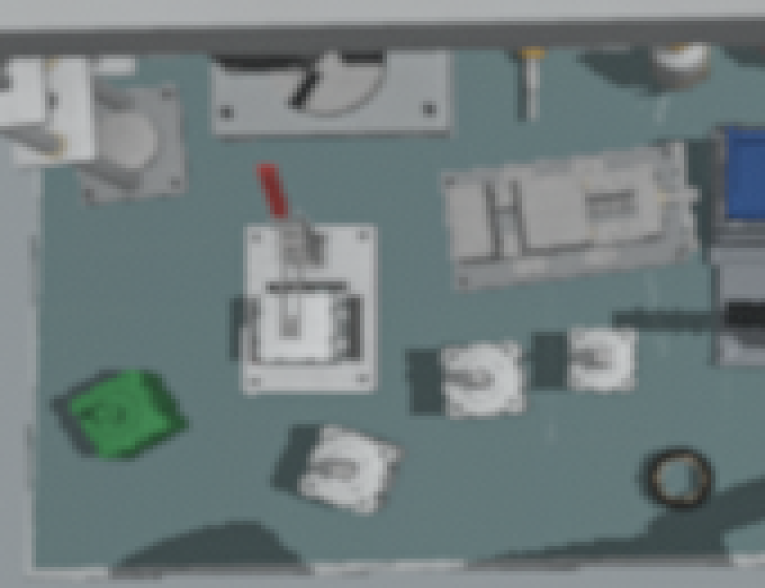

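View pics/t0y.png

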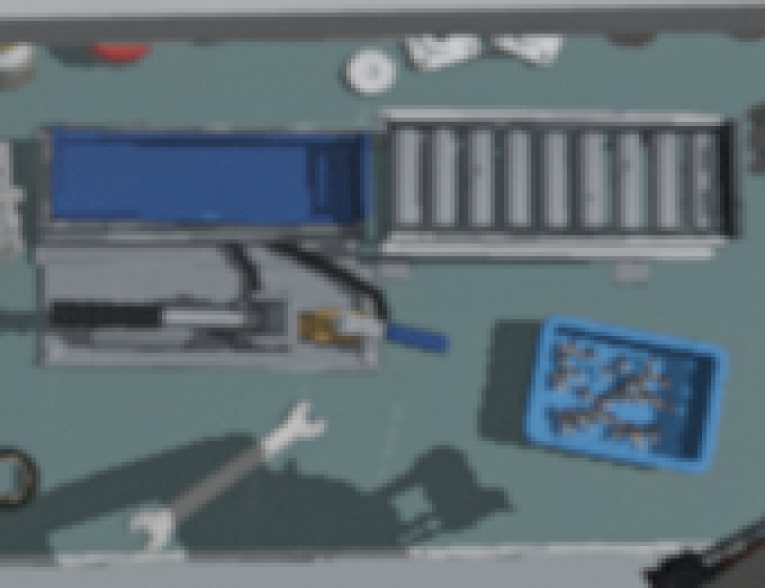

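View pics/s0z.png

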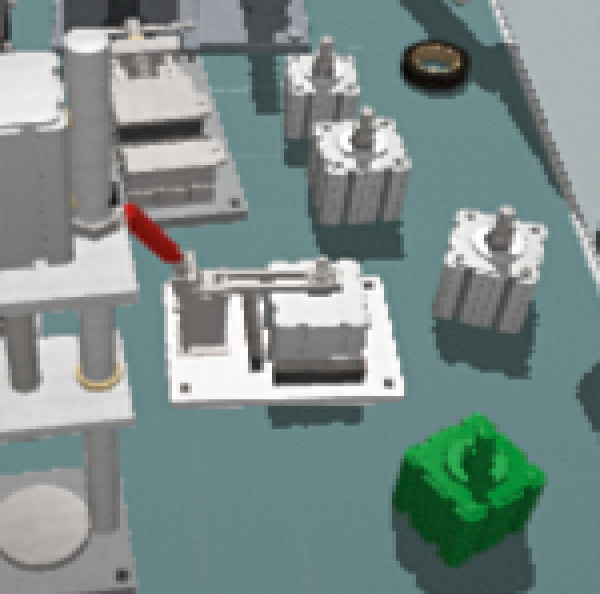

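View pics/s0y.png

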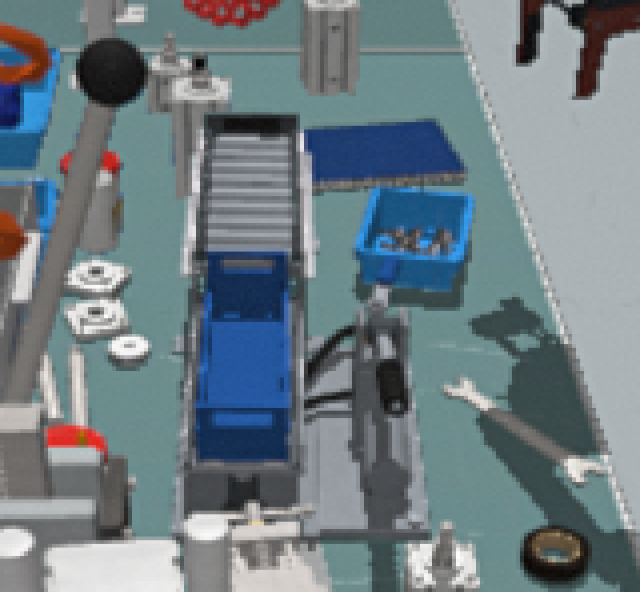

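```bash
cat > h.py <<'E'
import numpy as np, cv2, json
from station import env, set_gripper, viewer, workorder
from scipy.spatial.transform import Rotation as R
def ray(n,uv,z):
    p=viewer.camera_params(n);T=np.array(p["pose"])
    uv=np.atleast_2d(np.asarray(uv,float))
    d=np.c_[(uv[:,0]-p["cx"])/p["fx"],-(uv[:,1]-p["cy"])/p["fy"],-np.ones(len(uv))]@T[:3,:3].T
    o=T[:3,3]; return o+d*((z-o[2])/d[:,2])[:,None]
def proj(n,P):
    p=viewer.camera_params(n);T=np.array(p["pose"])
    c=(np.atleast_2d(P)-T[:3,3])@T[:3,:3]
    return np.c_[p["cx"]+p["fx"]*c[:,0]/-c[:,2],p["cy"]-p["fy"]*c[:,1]/-c[:,2]]
def down(yaw): # jaw axis (tool y) along world direction yaw (rad from world x), tool pointing down
    y=np.array([np.cos(yaw),np.sin(yaw),0]);z=np.array([0,0,-1.]);x=np.cross(y,z)
    return R.from_matrix(np.c_[x,y,z]).as_quat()
E
python3 - <<'E'
from h import *
a=cv2.imread("pics/top0.png");b=cv2.imread("pics/side0.png")
g=a.min(axis=2)
m=((g>165)*255).astype(np.uint8)
roi=np.zeros_like(m);roi[200:260,165:250]=m[200:260,165:250]; roi[:,165:190][:226]=0
cs,_=cv2.findContours(roi,cv2.RETR_EXTERNAL,cv2.CHAIN_APPROX_NONE)
for c in cs:
    if cv2.contourArea(c)<60: continue
    h=ray("top",c[:,0,:],66)[:,:2].astype(np.float32)
    r=cv2.minAreaRect(h);print("cyl px",c[:,0].mean(0).round(1),"w",np.round(r[0],1),np.round(r[1],1),r[2])
hsv=cv2.cvtColor(a,cv2.COLOR_BGR2HSV)
mb=cv2.inRange(hsv,(105,120,50),(125,255,255))
for (r0,r1,c0,c1,z) in((150,200,250,340,150),(200,225,330,360,97)):
    q=np.zeros_like(mb);q[r0:r1,c0:c1]=mb[r0:r1,c0:c1]
    cs,_=cv2.findContours(q,cv2.RETR_EXTERNAL,cv2.CHAIN_APPROX_NONE)
    c=max(cs,key=cv2.contourArea);print("blue",cv2.boundingRect(c),cv2.boxPoints(cv2.minAreaRect(c)).round(1).tolist())
    r=cv2.minAreaRect(ray("top",c[:,0,:],z)[:,:2].astype(np.float32));print(r)
# side view dark: crate
E
```

```text
cyl px [177.5 241.7] w [349.6 215.8] [50.5 53.8] 88.68717193603516
cyl px [207.7 220.1] w [424.8 106.7] [51.  50.9] 88.71037292480469
cyl px [234.4 215.2] w [439.2   8.5] [40.2 47.4] 81.0046157836914
blue (262, 161, 70, 22) [[261.70001220703125, 181.60000610351562], [262.0, 160.89999389648438], [331.29998779296875, 162.0], [331.0, 182.8000030517578]]
((581.9844970703125, -215.86398315429688), (241.36122131347656, 73.23811340332031), 87.77570343017578)
blue (336, 207, 13, 7) [[335.70001220703125, 210.1999969482422], [336.5, 206.89999389648438], [348.5, 209.89999389648438], [347.70001220703125, 213.1999969482422]]
((448.1674499511719, -380.3899841308594), (44.056640625, 12.238492965698242), 74.591552734375)
```

```bash
python3 - <<'E'
from h import *
a=cv2.imread("pics/top0.png");b=cv2.imread("pics/side0.png")
# orange coil height
for z in (200,300,400,500,600,700,800):
    P=ray("top",[[200,97],[300,97],[60,100]],z);print(z,P[0].round(),proj("side",P).round().tolist())
P=ray("top",[[200,137]],600);print("beam front edge if z600",P, ray("top",[[200,137]],900))
def crop(im,r0,r1,c0,c1,k,f): cv2.imwrite(f,cv2.resize(im[r0:r1,c0:c1],None,fx=k,fy=k,interpolation=cv2.INTER_CUBIC))
crop(a,150,225,255,355,8,"pics/z1.png"); crop(a,195,260,160,250,8,"pics/z2.png")
crop(b,85,205,215,315,6,"pics/z3.png")
E
```

```text
200 [841. 112. 200.] [[145.0, 204.0], [166.0, 131.0], [91.0, 411.0]]
300 [805.  99. 300.] [[154.0, 170.0], [173.0, 106.0], [106.0, 351.0]]
400 [770.  86. 400.] [[163.0, 131.0], [180.0, 77.0], [123.0, 284.0]]
500 [734.  73. 500.] [[174.0, 88.0], [188.0, 43.0], [142.0, 210.0]]
600 [699.  60. 600.] [[187.0, 38.0], [198.0, 4.0], [163.0, 128.0]]
700 [663.  47. 700.] [[202.0, -20.0], [210.0, -41.0], [186.0, 37.0]]
800 [628.  34. 800.] [[219.0, -88.0], [223.0, -96.0], [213.0, -67.0]]
beam front edge if z600 [[600.35875747  60.58763542 600.        ]] [[525.14233525  21.43817637 900.        ]]
```

View pics/z1.png

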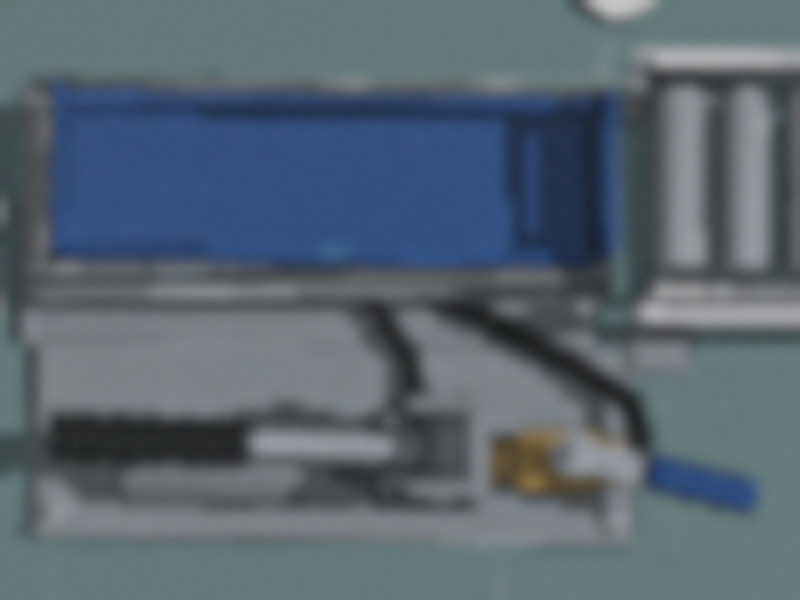

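View pics/z2.png

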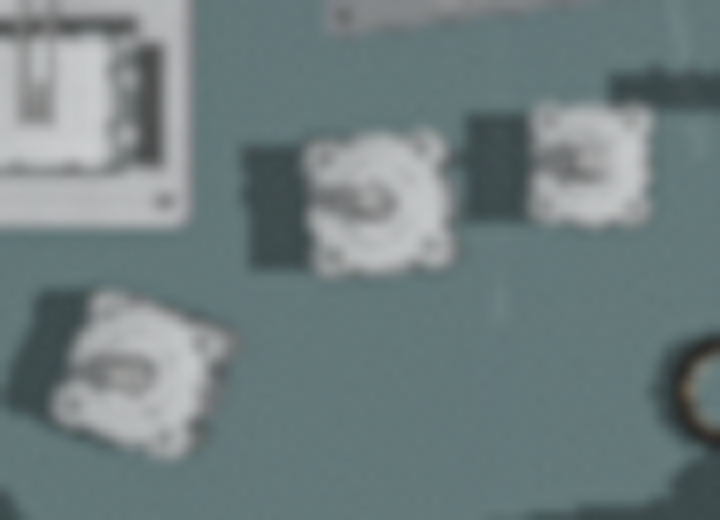

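View pics/z3.png

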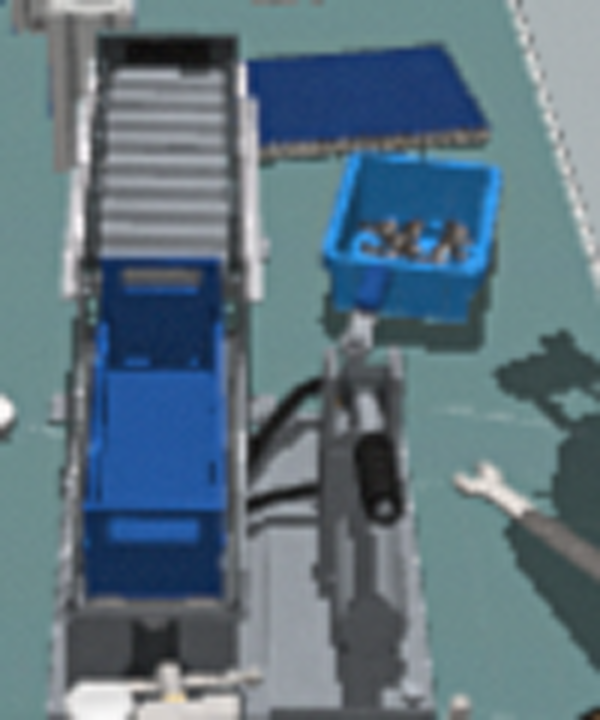

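```bash
python3 - <<'E'
from h import *
a=cv2.imread("pics/top0.png")
U=8
def up(r0,r1,c0,c1): return cv2.resize(a[r0:r1,c0:c1],None,fx=U,fy=U,interpolation=cv2.INTER_CUBIC).astype(float)
def tofull(X,Y,c0,r0): return np.c_[(np.asarray(X)+.5)/U-.5+c0,(np.asarray(Y)+.5)/U-.5+r0]
# track front lip lower edge (white -> bench) between cols 345..405
g=up(180,200,345,408).min(axis=2)
X=np.arange(20,g.shape[1]-20,10);Y=[]
for x in X:
    col=g[:,x]; i=np.where(col>140)[0]; Y.append(i.max() if len(i) else np.nan)
Y=np.array(Y);print(Y)
k=np.isfinite(Y)&(abs(Y-np.nanmedian(Y))<10)
P=ray("top",tofull(X[k],Y[k],345,180),140)
f=np.polyfit(P[:,1],P[:,0],1);print("front lip x=",f, "angle",-f[0])
# crate mask subpixel
im=up(150,195,250,345); blue=im[:,:,0]-im[:,:,2]
m=(blue>45).astype(np.uint8); c=max(cv2.findContours(m,0,cv2.CHAIN_APPROX_NONE)[0],key=cv2.contourArea)[:,0]
F=tofull(c[:,0],c[:,1],250,150)
for z in(118,150):
    r=cv2.minAreaRect(ray("top",F,z)[:,:2].astype(np.float32));print(z,r)
    yw=ray("top",F,z)
# columns edges
mm=m
for y in (60,): pass
rows=np.arange(120,230,20);print("L/R",[(np.where(m[r])[0].min()/U+250-.44,np.where(m[r])[0].max()/U+250-.44) for r in rows])
cols=np.arange(120,640,60);print("T/B",[(np.where(m[:,x])[0].min()/U+150-.44,np.where(m[:,x])[0].max()/U+150-.44) for x in cols])
# cylinders
im=up(195,260,160,250).min(axis=2); m=(im>150).astype(np.uint8)
for c in cv2.findContours(m,0,cv2.CHAIN_APPROX_NONE)[0]:
    if cv2.contourArea(c)<6000: continue
    F=tofull(c[:,0,0],c[:,0,1],160,195)
    if F[:,1].min()<197: continue
    for z in(70,62):
        h=ray("top",F,z)[:,:2].astype(np.float32);r=cv2.minAreaRect(cv2.convexHull(h));print(z,F.mean(0).round(1),np.round(r[0],1),np.round(r[1],1),round(r[2],1))
E
```

```text
[82 82 82 82 82 82 82 82 82 83 84 84 84 84 84 84 84 84 84 84 84 84 84 85
 86 87 87 87 87 87 87 87 87 88 87 87 87 88 89 90 91 91 91 91 91 91 91]
front lip x= [4.37249368e-02 5.33518791e+02] angle -0.04372493678533091
118 ((587.746337890625, -206.3056640625), (226.20733642578125, 78.27350616455078), 87.27924346923828)
150 ((582.734619140625, -203.04013061523438), (221.1031494140625, 76.50736236572266), 87.27925109863281)
L/R [(np.float64(261.435), np.float64(331.685)), (np.float64(261.435), np.float64(331.81)), (np.float64(261.185), np.float64(331.935)), (np.float64(261.185), np.float64(331.935)), (np.float64(261.185), np.float64(332.06)), (np.float64(261.185), np.float64(332.06))]Traceback (most recent call last):
  File "<stdin>", line 26, in <module>
    return umr_minimum(a, axis, None, out, keepdims, initial, where)
ValueError: zero-size array to reduction operation minimum which has no identity
```

```bash
python3 - <<'E'
from h import *
a=cv2.imread("pics/top0.png");b=cv2.imread("pics/side0.png")
U=8
def up(im,r0,r1,c0,c1): return cv2.resize(im[r0:r1,c0:c1],None,fx=U,fy=U,interpolation=cv2.INTER_CUBIC).astype(float)
def tofull(X,Y,c0,r0): return np.c_[(np.asarray(X)+.5)/U-.5+c0,(np.asarray(Y)+.5)/U-.5+r0]
im=up(a,155,190,255,340); blue=im[:,:,0]-im[:,:,2]; m=blue>40
cols=np.arange(80,600,40)
T=[np.where(m[:,x])[0].min() for x in cols];B=[np.where(m[:,x])[0].max() for x in cols]
Tp=tofull(cols,T,255,155);Bp=tofull(cols,B,255,155);print(Tp[::3].round(1).tolist(),Bp[::3].round(1).tolist())
for z in (118,):
  A=ray("top",Tp,z);C=ray("top",Bp,z);fa=np.polyfit(A[:,1],A[:,0],1);fc=np.polyfit(C[:,1],C[:,0],1);print("far edge x@y=-210",np.polyval(fa,-210),fa[0],"near",np.polyval(fc,-210),fc[0])
print("ends z150",ray("top",[[261.3,172],[332,173]],150).round(1).tolist())
im=up(a,195,260,160,250).min(axis=2); m=(im>150).astype(np.uint8)
for c in cv2.findContours(m,0,cv2.CHAIN_APPROX_NONE)[0]:
    if cv2.contourArea(c)<6000: continue
    F=tofull(c[:,0,0],c[:,0,1],160,195)
    if F[:,1].min()<197: continue
    for z in(70,62):
        h=ray("top",F,z)[:,:2].astype(np.float32);r=cv2.minAreaRect(cv2.convexHull(h));print(z,F.mean(0).round(1),np.round(r[0],1),np.round(r[1],1),round(r[2],1))
# side: near cyl faces
cv2.imwrite("pics/z4.png",cv2.resize(b[195:300,270:355],None,fx=7,fy=5.6,interpolation=2))
E
```

```text
[[264.6, 160.7], [279.6, 161.2], [294.6, 161.6], [309.6, 161.6], [324.6, 162.3]] [[264.6, 181.6], [279.6, 181.8], [294.6, 182.7], [309.6, 182.9], [324.6, 181.9]]
far edge x@y=-210 624.8991828160778 0.042558135489678094 near 549.3683060023686 0.03960870738489056
ends z150 [[583.9, -93.3, 150.0], [574.9, -339.6, 150.0]]
70 [177.1 240.8] [350.  214.9] [59.3 59.1] 69.3
62 [177.1 240.8] [349.9 216.4] [59.6 59.4] 69.3
70 [207.3 220. ] [424.9 106. ] [59.9 59.6] 0.8
62 [207.3 220. ] [425.2 106.9] [60.2 60. ] 0.8
70 [233.6 215.2] [439.9   9.4] [49.1 51.8] 86.8
62 [233.6 215.2] [440.3   9.8] [49.4 52.1] 86.8
70 [166.3 207.5] [473.1 252.7] [61.2 51.9] 0.3
62 [166.3 207.5] [473.7 254.4] [61.5 52.2] 0.3
```

View pics/z4.png

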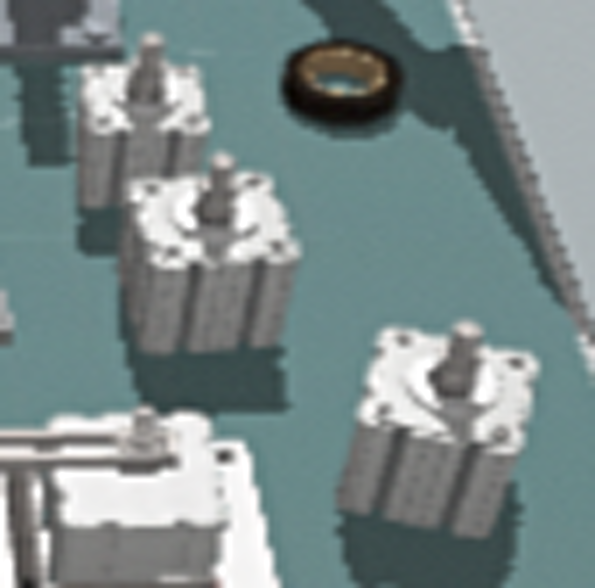

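```bash
cat >> h.py <<'E'
YAW=-0.042
C0=np.array([587.6,-216.5])   # crate centre
ex=np.array([np.cos(YAW),np.sin(YAW)]);ey=np.array([-np.sin(YAW),np.cos(YAW)])
def L(x,y): return C0+x*ex+y*ey
def toL(P): d=np.asarray(P)[:2]-C0; return np.array([d@ex,d@ey])
def P3(xy,z): return [float(xy[0]),float(xy[1]),float(z)]
def look(n,f,r0=0,r1=384,c0=0,c1=512,k=1.5):
    im=viewer.camera(n);cv2.imwrite("pics/"+f+"_raw.png",im)
    cv2.imwrite("pics/"+f+".png",cv2.resize(im[r0:r1,c0:c1],None,fx=k,fy=k,interpolation=cv2.INTER_CUBIC));return im
def cyls(im):
    U=8;r0,c0=195,110
    g=cv2.resize(im[r0:260,c0:258],None,fx=U,fy=U,interpolation=cv2.INTER_CUBIC).astype(float)
    m=(g.min(axis=2)>150).astype(np.uint8);out=[]
    for c in cv2.findContours(m,0,cv2.CHAIN_APPROX_NONE)[0]:
        if not 6000<cv2.contourArea(c)<20000: continue
        F=np.c_[(c[:,0,0]+.5)/U-.5+c0,(c[:,0,1]+.5)/U-.5+r0]
        h=ray("top",F,68)[:,:2].astype(np.float32);r=cv2.minAreaRect(cv2.convexHull(h))
        w=np.mean(r[1]); 
        if max(r[1])>1.15*min(r[1]): continue
        a=(r[2]+45)%90-45
        out.append((r[0],w,a))
    return out
E
python3 - <<'E'
from h import *
z1=lambda X,Y:[255+(X+.5)/8-.5,150+(Y+.5)/8-.5]
fe=ray("top",z1(50,440),150)[0];print("lever free end L",toL(fe),"grip world",fe[:2]-34*ey)
gb=ray("top",z1(245,440),135)[0];print("grip root L",toL(gb))
v1=ray("top",z1(655,466),100)[0];v2=ray("top",z1(758,497),100)[0];print("valve grip ends L",toL(v1),toL(v2), v1,v2)
d=ray("top",z1(330,540),60)[0];print("deck front L",toL(d))
print("track end",toL(ray("top",[[413,174]],140)[0]))
print(cyls(cv2.imread("pics/top0.png")))
for xy,z in(((350,215),118),((425,106),118),((440,9.5),110),(L(0,-80),211),(L(0,-80),340),(L(0,57),203),(fe[:2]-34*ey,160),(L(0,150),240),(L(0,-140),240)):
    for yw in (YAW,YAW+np.pi,YAW+np.pi/2,YAW-np.pi/2):
        q=env.ik(P3(xy,z),down(yw));print(np.round(xy),z,round(yw,2),None if q is None else np.round(q,2))
E
```

```text
lever free end L [-122.57469248  122.64905916] grip world [ 468.85556845 -122.78249415]
grip root L [-119.76497017   37.36133007]
valve grip ends L [-125.10651781 -148.71465604] [-138.06455373 -194.67035919] [ 456.35963053 -359.83057992  100.        ] [ 441.48344979 -405.20167859  100.        ]
deck front L [-159.07221718   -7.83365262]
track end [  -3.76249241 -410.2567925 ]
[((349.99310302734375, 215.2468719482422), np.float64(59.273101806640625), -20.704002380371094), ((424.9324951171875, 106.20635986328125), np.float64(59.84470176696777), 0.8403586745262146), ((439.9570617675781, 9.544260025024414), np.float64(50.52545738220215), -3.2144851684570312)]
[350 215] 118 -0.04 [ 0.52  0.47  2.19 -0.    0.48  0.56]
[350 215] 118 3.1 None
[350 215] 118 1.53 [ 0.52  0.47  2.19 -0.    0.48 -1.01]
[350 215] 118 -1.61 [ 0.52  0.47  2.19 -0.    0.48  2.13]
[425 106] 118 -0.04 [ 0.22  0.49  2.13 -0.    0.51  0.26]
[425 106] 118 3.1 None
[425 106] 118 1.53 [ 0.22  0.49  2.13 -0.    0.51 -1.31]
[425 106] 118 -1.61 [ 0.22  0.49  2.13 -0.    0.51  1.83]
[440.  10.] 110 -0.04 [-0.01  0.51  2.13 -0.
[... 723 characters left out ...]
.89 -1.81]
[ 590. -160.] 203 -1.61 [-0.28  0.53  1.73 -0.    0.89  1.33]
[ 469. -123.] 160 -0.04 [-0.28  0.45  2.02 -0.    0.67 -0.24]
[ 469. -123.] 160 3.1 None
[ 469. -123.] 160 1.53 [-0.28  0.45  2.02 -0.    0.67 -1.81]
[ 469. -123.] 160 -1.61 [-0.28  0.45  2.02 -0.    0.67  1.33]
[594. -67.] 240 -0.04 [-0.13  0.46  1.74 -0.    0.94 -0.09]
[594. -67.] 240 3.1 None
[594. -67.] 240 1.53 [-0.13  0.46  1.74 -0.    0.94 -1.66]
[594. -67.] 240 -1.61 [-0.13  0.46  1.74 -0.    0.94  1.48]
[ 582. -356.] 240 -0.04 [-0.57  0.57  1.54 -0.    1.03 -0.53]
[ 582. -356.] 240 3.1 None
[ 582. -356.] 240 1.53 [-0.57  0.57  1.54 -0.    1.03 -2.1 ]
[ 582. -356.] 240 -1.61 [-0.57  0.57  1.54 -0.    1.03  1.05]
```

```bash
cat >> h.py <<'E'
def st():
    s=env.read_state();return "t%.1f pos %s F %s w %.1f"%(s["time_s"],np.round(s["tool_pos"],1),np.round(s["force"],1),s["width"])
def pick(near,large,off=(0,0)):
    im=viewer.camera("top");l=cyls(im);print(l)
    if not l: return False
    b=min(l,key=lambda c:np.hypot(c[0][0]-near[0],c[0][1]-near[1]))
    xy=np.array(b[0])+off;yaw=np.radians(b[2]);z=118 if large else 110
    env.reach(P3(xy,z+130),down(yaw));print(st())
    im=viewer.camera("top")
    r=env.move_l(P3(xy,z),rate=120,f_stop=20);print("down",r,st())
    if r: return False
    set_gripper(40);print("grip",st());return True
E
python3 - <<'E'
from h import *
set_gripper(88)
p=env.read_state()["tool_pos"]; env.move_l(P3(p[:2],380),rate=250)
env.reach(P3((350,215),330),down(np.radians(-20.7)))
print(st())
look("side","a1");
E
```

```text
t3.5 pos [350.4 214.7 330. ] F [ 0.3 -0.6  0.6] w 87.7
```

View pics/a1.png

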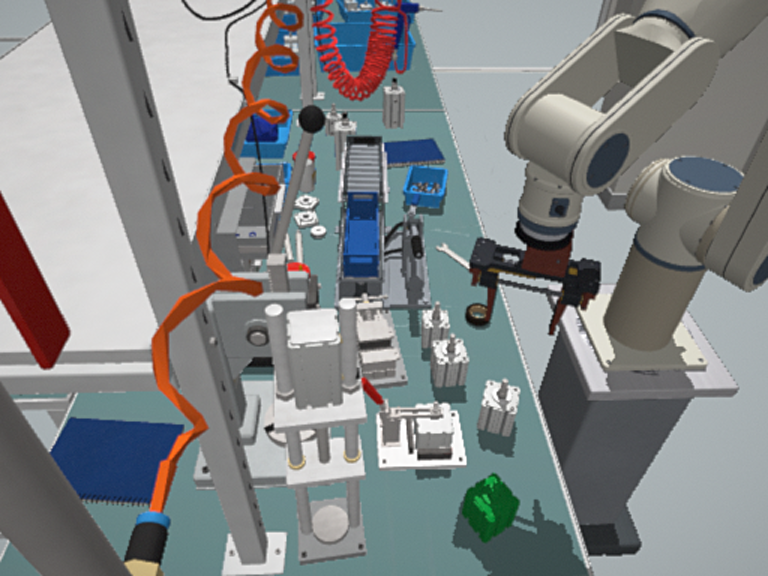

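```bash
python3 - <<'E'
from h import *
print("rod tops predicted side px",proj("side",[[350,215,114],[425,106,114],[440,9.5,106]]).round(1).tolist())
A=(350,215.2);q=down(np.radians(-20.7))
r=env.move_l(P3(A,118),rate=120,f_stop=20);print(r,st())
if not r:
    set_gripper(40);print(st())
look("side","a2",150,384,230,420,3)
E
```

```text
rod tops predicted side px [[336.7, 252.2], [301.7, 222.0], [292.0, 200.6]]
False t5.5 pos [350.2 215.3 118.4] F [ 0.4  0.5 -0.4] w 87.7
t6.0 pos [350.  215.2 118.1] F [-0.9  1.2  4.5] w 60.1
```

View pics/a2.png

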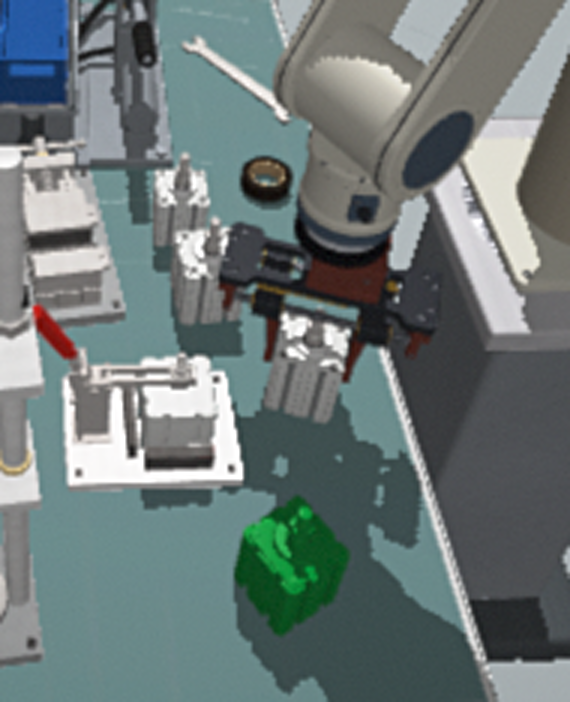

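```bash
python3 - <<'E'
from h import *
p=env.read_state()["tool_pos"]; env.move_l(P3(p[:2],345),rate=200);print(st())
env.reach(P3(L(0,-79),345),down(YAW));print(st())
env.move_l(P3(L(0,-79),252),rate=150);print(st())
look("side","a3",60,230,180,340,4); look("top","a4",130,270,160,360,4)
E
```

```text
t7.4 pos [349.4 214.8 343.9] F [ 0.3  0.4 -5. ] w 59.8
t9.4 pos [ 584.5 -294.4  345. ] F [ 0.6  0.3 -3. ] w 60.2
t10.2 pos [ 584.9 -295.5  252.9] F [ 0.9  0.2 -3.9] w 59.9
```

View pics/a3.png

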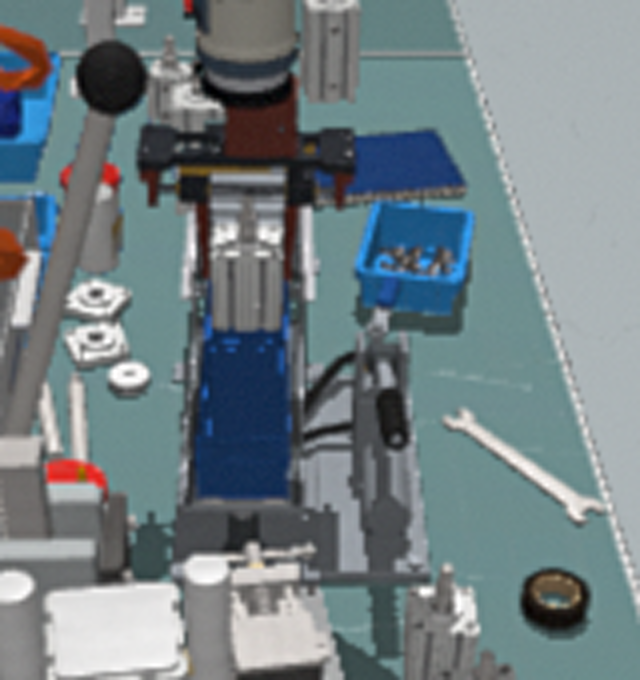

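View pics/a4.png

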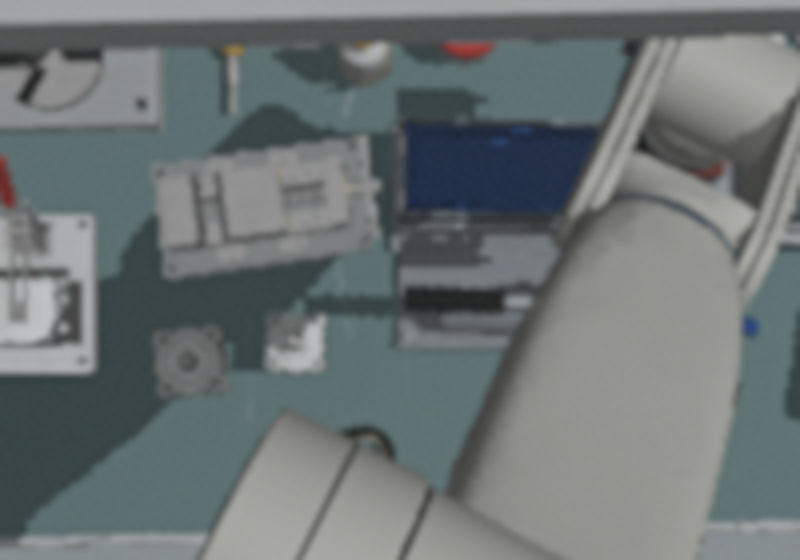

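```bash
python3 - <<'E'
from h import *
r=env.move_l(P3(L(0,-79),205),rate=40,f_stop=10);print(r,st())
look("side","a5",60,230,180,340,4)
E
```

```text
True t11.2 pos [ 584.  -295.3  210.9] F [-0.5 -1.1  3.5] w 60.1
```

View pics/a5.png

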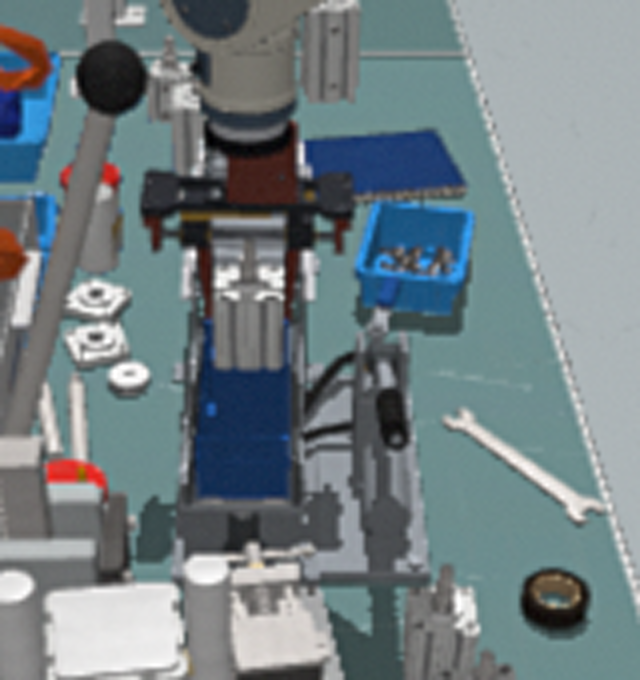

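```bash
python3 - <<'E'
from h import *
set_gripper(88);env.hold(.2);p=env.read_state()["tool_pos"];print(st())
env.move_l(P3(p[:2],345),rate=200)
im=look("top","b1",130,270,160,360,4); print(cyls(im))
look("side","b2",60,260,180,340,3.5);print(st())
E
```

```text
t12.1 pos [ 583.  -294.8  209.6] F [-0.3 -1.1  0.5] w 87.7
[((439.7987060546875, 9.124242782592773), np.float64(48.34221649169922), -4.339759826660156), ((469.7697448730469, 246.75906372070312), np.float64(102.95027542114258), -0.43377685546875), ((483.630859375, 262.4853515625), np.float64(72.41677474975586), 0.38301438093185425)]
t13.0 pos [ 582.3 -294.4  343. ] F [-0.4 -1.   0. ] w 87.9
```

View pics/b1.png

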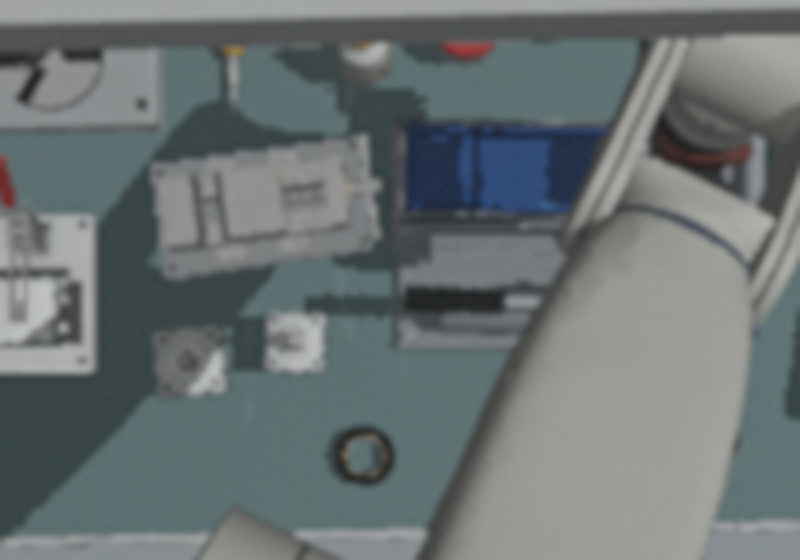

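View pics/b2.png

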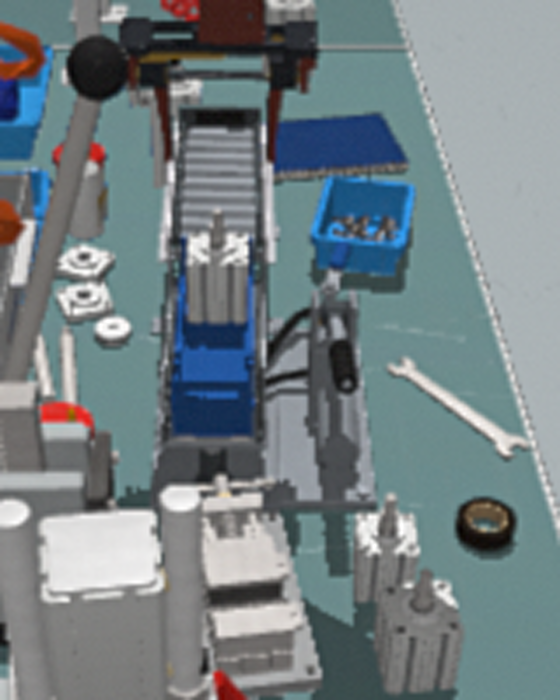

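```bash
python3 - <<'E'
from h import *
B=(425,106.2);y=np.radians(.8)
env.reach(P3(B,330),down(y))
im=look("side","b3",150,384,230,420,3)
print(st())
E
```

```text
t14.6 pos [425.7 105.7 330.1] F [-0.4  0.5  0.7] w 87.9
```

View pics/b3.png

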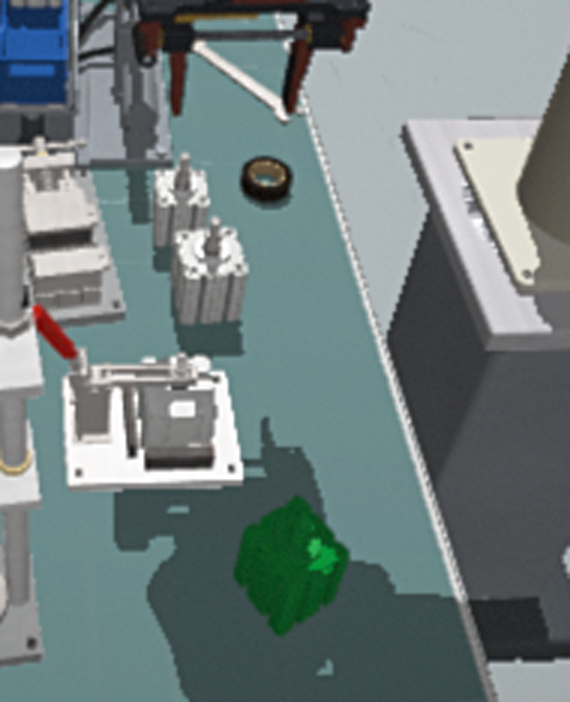

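```bash
python3 - <<'E'
from h import *
B=(425,106.2)
r=env.move_l(P3(B,118),rate=120,f_stop=20);print(r,st())
if not r:
    set_gripper(40);print(st())
    env.move_l(P3(B,345),rate=200)
    T=L(0,-9)
    env.reach(P3(T,345),down(YAW));env.move_l(P3(T,252),rate=150);print(st())
    r=env.move_l(P3(T,205),rate=40,f_stop=10);print(r,st())
look("side","b4",60,230,180,340,4)
E
```

```text
False t16.6 pos [425.3 106.3 118.5] F [-0.1  0.5  0.2] w 88.1
t17.1 pos [425.3 106.2 118.2] F [ 0.9 -1.   3. ] w 60.7
t20.5 pos [ 587.9 -225.3  253. ] F [ 0.1 -0.3 -4.2] w 60.6
True t21.5 pos [ 587.1 -225.4  210.9] F [ 1.  -0.4  3.2] w 60.6
```

View pics/b4.png

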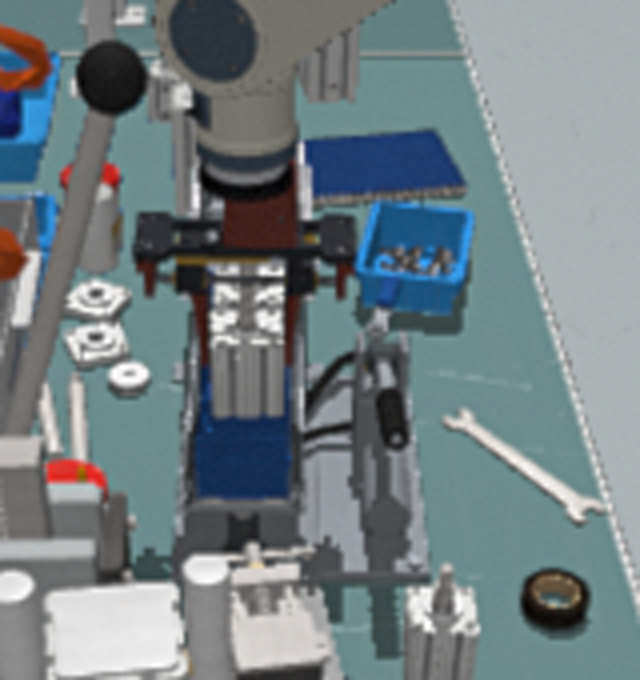

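```bash
python3 - <<'E'
from h import *
set_gripper(88);env.hold(.2)
env.move_l(P3(L(0,-9),345),rate=200)
env.reach(P3((439.9,9.3),330),down(np.radians(-3.3)))
im=look("side","c1",90,260,200,360,4);print(st())
E
```

```text
t24.3 pos [441.    8.7 330.1] F [ 0.7 -0.2  0.2] w 87.7
```

View pics/c1.png

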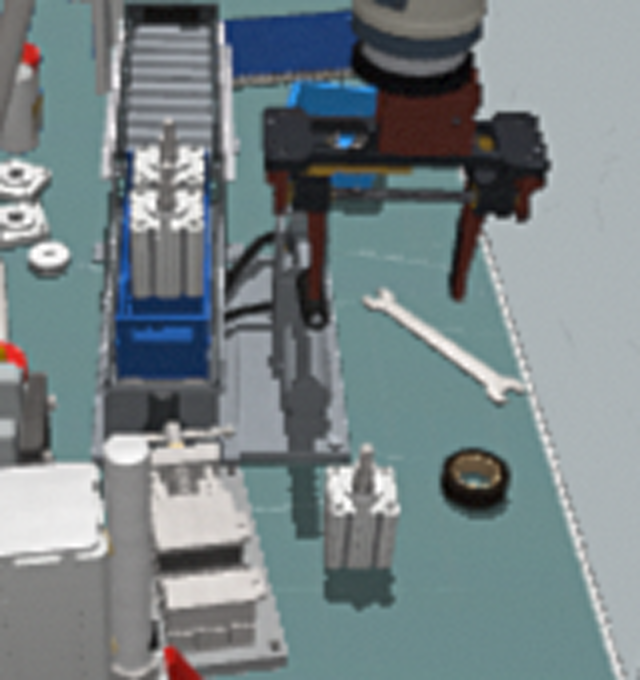

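Both large ones stand in the crate; the small one is still at rod top (291.5, 202).

```bash
python3 - <<'E'
from h import *
B=(439.9,9.3)
r=env.move_l(P3(B,111),rate=120,f_stop=20);print(r,st())
if not r:
    set_gripper(40);print(st())
    env.move_l(P3(B,338),rate=200)
    T=L(0,56)
    env.reach(P3(T,338),down(YAW));env.move_l(P3(T,245),rate=150);print(st())
    r=env.move_l(P3(T,198),rate=40,f_stop=10);print(r,st())
look("side","c2",60,230,180,340,4)
E
```

```text
False t26.3 pos [440.2   9.3 111.4] F [ 0.3  0.3 -0.6] w 87.7
t26.9 pos [440.4   9.2 111.1] F [ 2.1 -1.   0.1] w 51.4
t29.9 pos [ 590.5 -160.2  246. ] F [ 0.2  0.8 -3.6] w 52.1
True t30.8 pos [ 589.8 -160.5  203.9] F [-1.   0.1  3.9] w 51.8
```

View pics/c2.png

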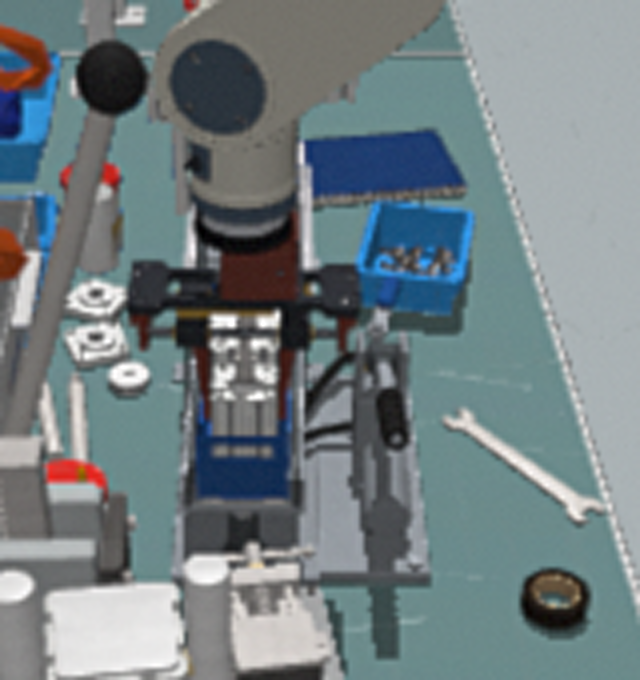

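```bash
python3 - <<'E'
from h import *
set_gripper(88);env.hold(.2)
env.move_l(P3(L(0,56),338),rate=200)
env.reach(P3((380,150),350),down(YAW+np.pi/2)); set_gripper(0);print(st())
look("top","d1",130,270,240,420,4.4); look("side","d2",60,230,180,340,4)
H=np.array([-115.3,-113.9])
for f in(-.2,0.02): 
    t=.275+f;d=np.array([-np.sin(t),-np.cos(t)]);tan=np.array([-np.cos(t),np.sin(t)])
    c=H+62*d-tan*(8.5+10*abs(np.cos(t))+13.5*abs(np.sin(t)));print(c,L(*c),proj("top",[*L(*c),92]))
print(toL(ray("top",[[337.8,193.8]],0)[0]),toL(ray("top",[[337.8,193.8]],100)[0]))
E
```

```text
t35.4 pos [380. 150. 350.] F [-0.4 -1.1 -0.1] w 0.8
[-100.51697411 -177.18559512] [ 479.73206153 -389.30886856] [[343.85147137 201.29934203]]
[-112.2829122  -179.61597708] [ 467.87445344 -391.24308311] [[344.54815189 204.57178144]]
[ -63.94435793 -174.67594947] [ -74.64151384 -153.83633966]
```

View pics/d1.png

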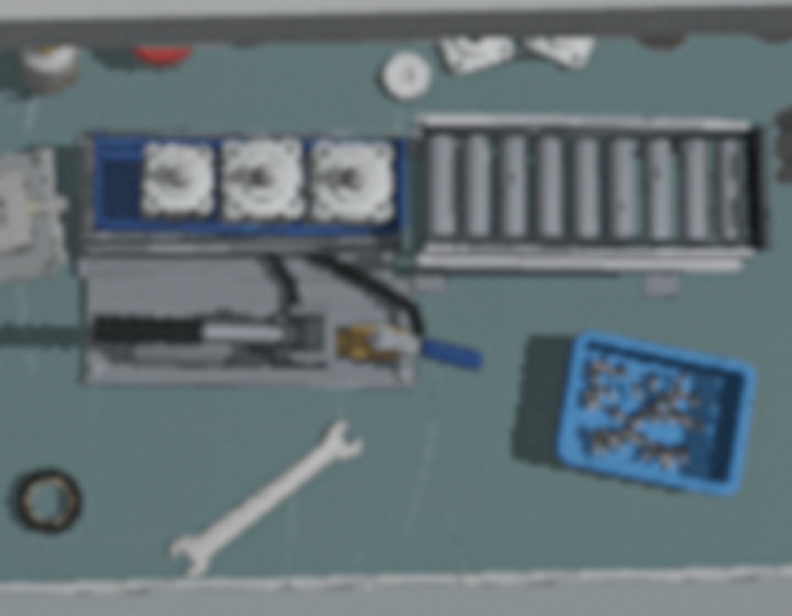

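View pics/d2.png

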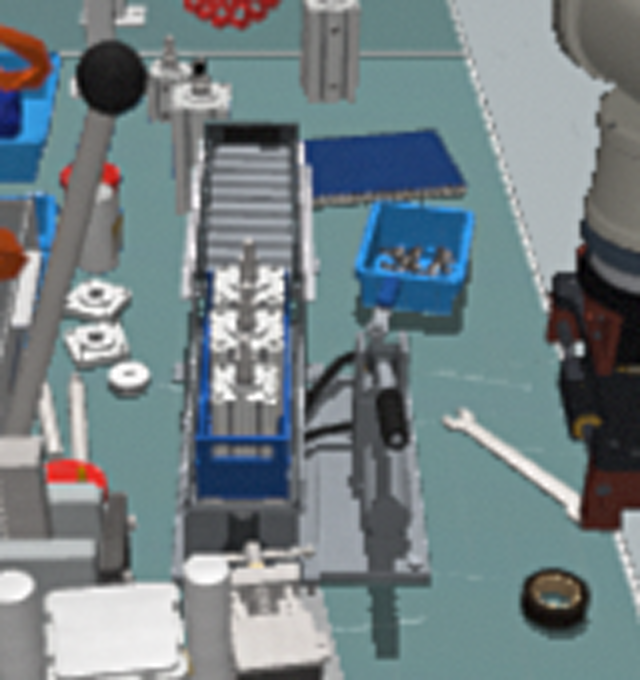

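```bash
cat >> h.py <<'E'
H=np.array([-115.3,-113.9])
def vpos(t,side,r=62,extra=0): # side=+1 pushes towards shut, -1 towards open
    d=np.array([-np.sin(t),-np.cos(t)]);tan=np.array([-np.cos(t),np.sin(t)])*side
    return L(*(H+r*d-tan*(8.5+extra+10*abs(np.cos(t))+13.5*abs(np.sin(t)))))
E
python3 - <<'E'
from h import *
q=down(YAW+np.pi/2)
c=vpos(.05,1)
env.reach(P3(c,300),q);print(st())
r=env.move_l(P3(c,172),rate=120,f_stop=10);print(r,st())
if not r:
    for t in np.arange(.25,1.61,.15):
        r=env.move_l(P3(vpos(t,1),172),rate=60,f_stop=25);print(round(t,2),r,st())
        if r: break
look("top","e1",130,270,240,420,4.4);look("side","e2",60,230,180,340,4)
E
```

```text
t37.4 pos [ 481.5 -388.   300.2] F [-0.6 -0.1 -0.1] w 0.5
False t38.7 pos [ 481.4 -389.3  172.8] F [ 0.4 -0.4  1.1] w 0.5
0.25 False t39.0 pos [ 469.9 -391.2  172.4] F [ 0.6 -0.6 -0.2] w 0.9
0.4 False t39.3 pos [ 461.4 -391.4  172.1] F [0.3 0.6 0.6] w 0.7
0.55 False t39.6 pos [ 452.5 -390.2  172. ] F [ 0.1 -0.   0.4] w 0.5
0.7 False t39.9 pos [ 443.5 -387.7  171.9] F [ 0.2  0.3 -1.1] w 0.4
0.85 False t40.2 pos [ 434.6 -383.7  171.9] F [-0.5  0.6 -0.2] w 0.5
1.0 False t40.5 pos [ 426.3 -378.2  171.9] F [ 0.3 -0.2  0.8] w 0.7
1.15 False t40.8 pos [ 418.7 -371.1  172. ] F [-0.9 -0.   0.3] w 0.5
1.3 False t41.2 pos [ 412.3 -362.6  171.9] F [0.7 0.2 0. ] w 0.5
1.45 False t41.5 pos [ 407.2 -352.8  171.9] F [0.5 0.1 0.8] w 0.5
1.6 False t41.8 pos [ 403.9 -342.6  171.9] F [0.4 0.1 0.1] w 0.5
```

View pics/e2.png

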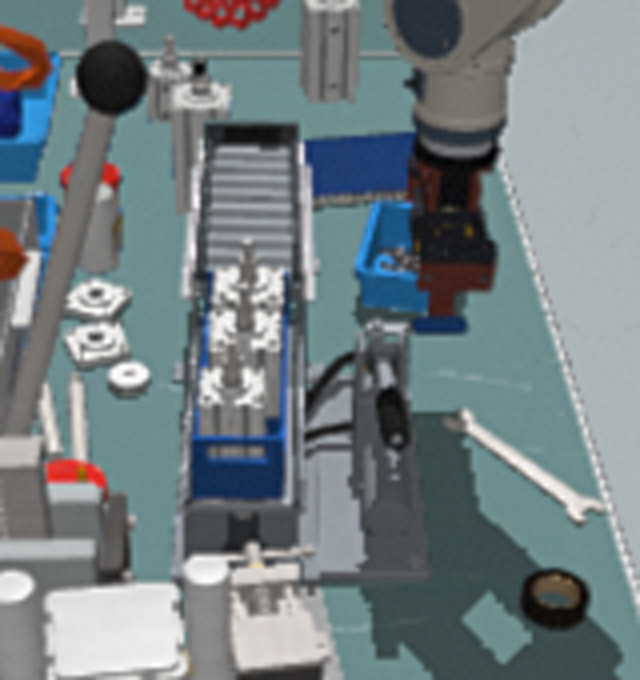

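```bash
python3 - <<'E'
from h import *
p=vpos(1.6,1)
r=env.move_l(P3(p+22*ey,172),rate=30,f_stop=10);print(r,st())
s=env.read_state()["tool_pos"]
env.move_l(P3(s[:2]-8*ey,172),rate=60); s=env.read_state()["tool_pos"]
env.move_l(P3(s[:2],300),rate=200)
env.reach(P3((400,0),330),down(YAW+np.pi/2));print(st())
look("top","f1",130,270,240,420,4.4);look("side","f2",60,230,180,340,4)
E
```

```text
True t42.3 pos [ 404.3 -338.3  172. ] F [-1.3 -4.4  0.8] w 0.1
t44.7 pos [400.3  -0.5 329.8] F [ 0.   0.8 -0.1] w 0.6
```

View pics/f1.png

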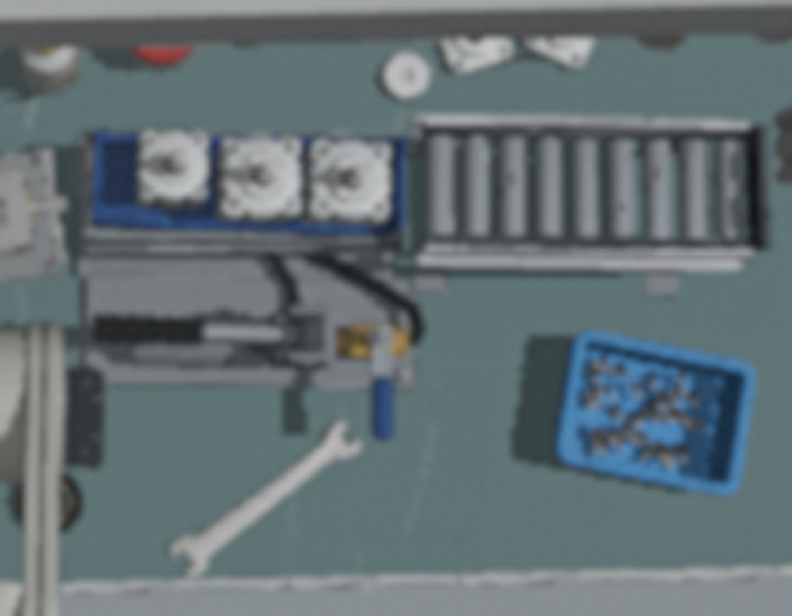

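View pics/f2.png

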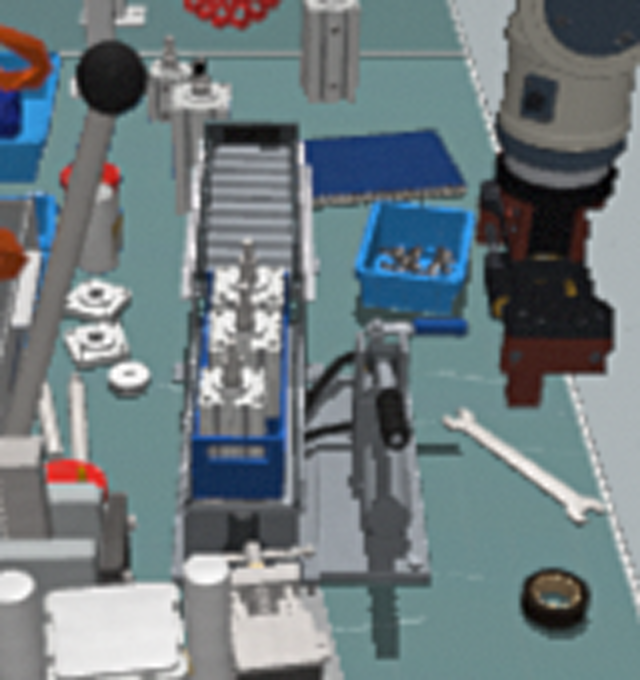

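```bash
python3 - <<'E'
import cv2,numpy as np
o=[]
for f in("d1","f1"):
    o.append(cv2.resize(cv2.imread(f"pics/{f}_raw.png")[152:192,255:340],None,fx=9,fy=7,interpolation=2))
cv2.imwrite("pics/g1.png",np.vstack(o))
o=[]
for f in("d2","f2"):
    o.append(cv2.resize(cv2.imread(f"pics/{f}_raw.png")[115:200,222:265],None,fx=7,fy=7,interpolation=2))
cv2.imwrite("pics/g2.png",np.hstack(o))
E
```

```text
(no output)
```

View pics/g1.png

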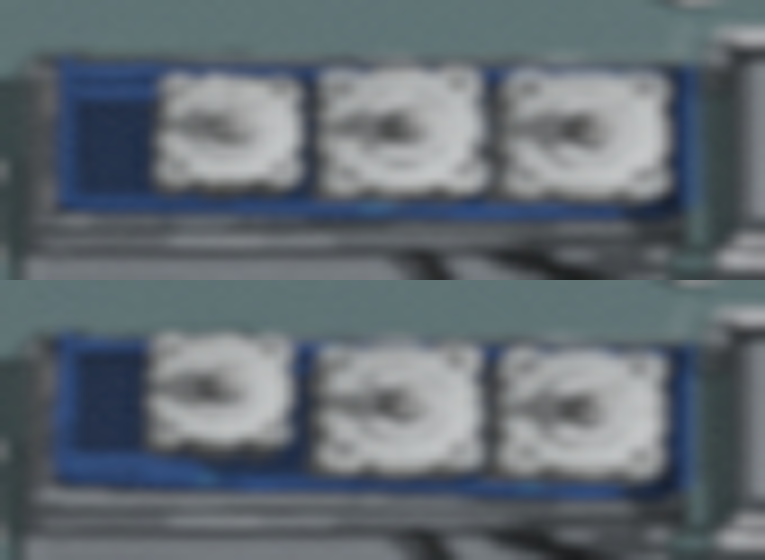

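View pics/g2.png

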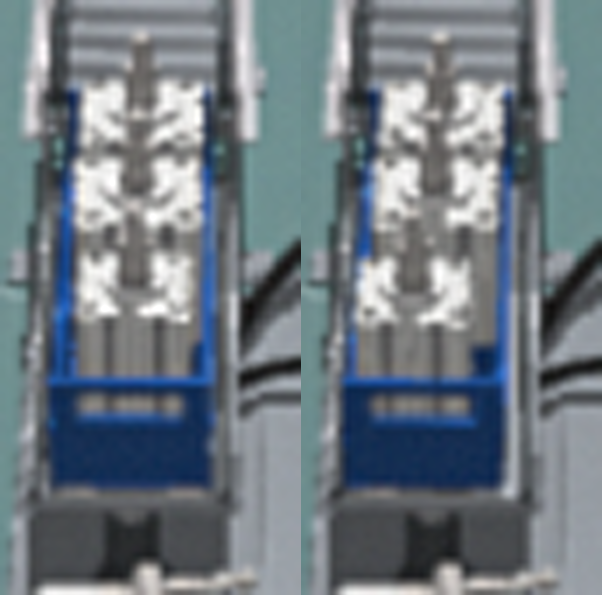

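```bash
python3 - <<'E'
from h import *
q=down(YAW+np.pi/2); G=np.array([468.9,-122.8])
env.reach(P3(G,300),q)
env.move_l(P3(G,240),rate=150);print(st())
r=env.move_l(P3(G,154),rate=80,f_stop=25);print(r,st())
look("side","p1",60,230,180,340,4)
env.move_l(P3(G,242),rate=120);print(st());env.hold(.3)
look("side","p2",60,230,180,340,4)
E
```

```text
t46.0 pos [ 469.  -122.1  240.6] F [ 0.2 -0.7  0.7] w 0.3
True t46.9 pos [ 470.3 -123.3  161.3] F [-6.1  2.  23. ] w 0.7
t47.8 pos [ 468.4 -122.7  241.1] F [-0.3 -0.8 -0. ] w 0.5
```

View pics/p1.png

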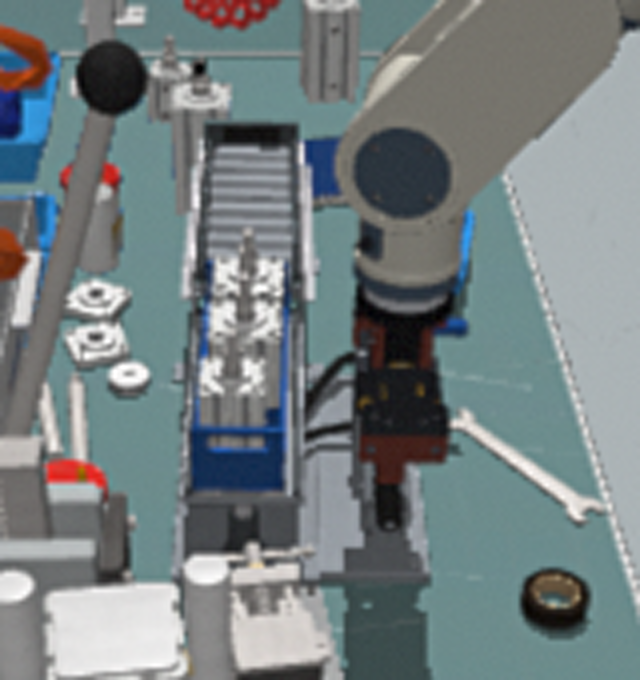

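View pics/p2.png

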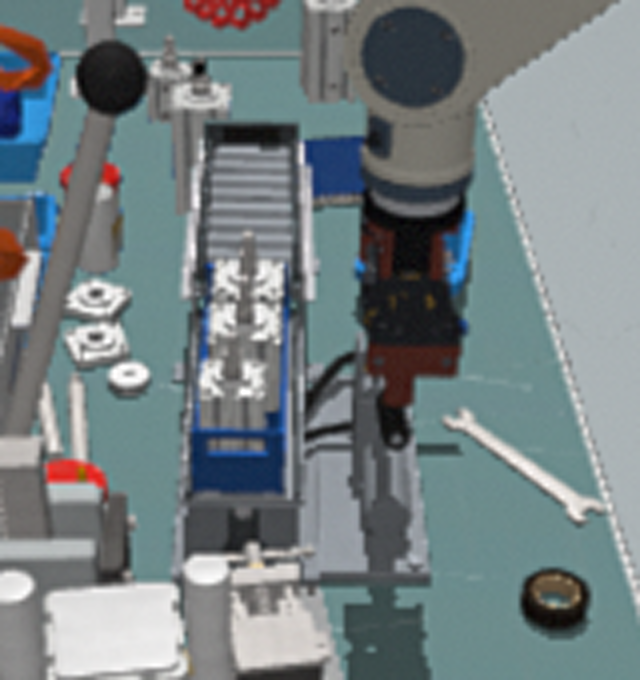

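```bash
python3 - <<'E'
from h import *
G=np.array([468.9,-122.8])
for i in range(5):
    r=env.move_l(P3(G,154),rate=80,f_stop=26);print(i+2,r,st())
    env.move_l(P3(G,242),rate=120);env.hold(.25)
    viewer.camera("side")
look("side","p3",60,230,180,340,4);look("side","p4",95,215,205,285,6)
E
```

```text
2 True t49.1 pos [ 470.2 -123.2  161.3] F [-5.1  1.2 22.4] w 0.7
3 True t51.2 pos [ 470.1 -123.   161.3] F [-5.5  2.7 22.3] w 0.5
4 True t53.3 pos [ 470.2 -123.2  161.3] F [-5.5  0.9 23.2] w 1.0
5 True t55.4 pos [ 470.2 -123.2  161.4] F [-5.   1.5 23.5] w 0.2
6 True t57.4 pos [ 470.1 -123.2  161.3] F [-4.8  1.8 22.9] w 0.6
```

View pics/p4.png

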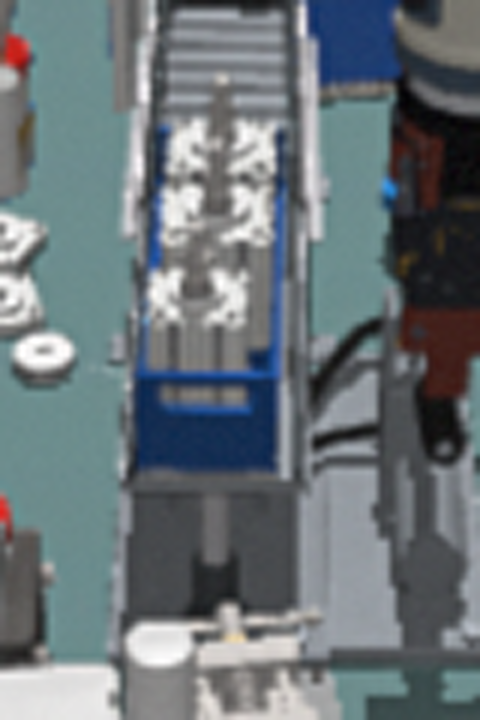

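```bash
python3 - <<'E'
from h import *
for z in(0,30,60,90,120): 
    P=ray("top",[[251,176.4]],z);print(z,P.round(),proj("side",P).round(1))
for dz in (0,39,47): print(dz,proj("side",[[*L(3,124),88+dz+62],[*L(0,-79),88+dz+119]]).round(1).tolist())
E
```

```text
0 [[591. -57.   0.]] [[241.3 211.1]]
30 [[587. -57.  30.]] [[242.6 204.5]]
60 [[582. -57.  60.]] [[244.  197.7]]
90 [[578. -57.  90.]] [[245.4 190.6]]
120 [[574. -57. 120.]] [[246.8 183.3]]
0 [[239.4, 168.6], [241.9, 119.0]]
39 [[239.3, 158.5], [241.8, 108.8]]
47 [[239.3, 156.4], [241.8, 106.7]]
```

View pics/p3.png

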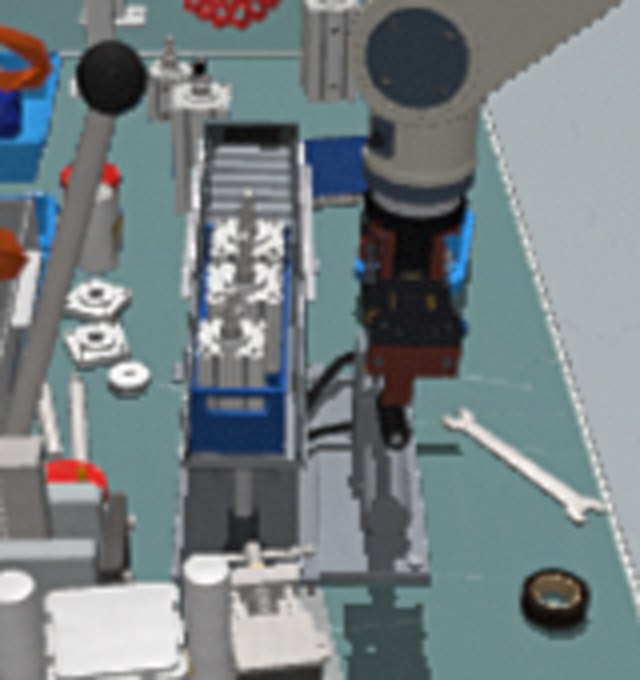

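```bash
python3 - <<'E'
from h import *
q=down(YAW)
p=env.read_state()["tool_pos"];env.move_l(P3(p[:2],360),rate=200)
env.reach(P3(L(1,165),340),q)
env.move_l(P3(L(1,165),236),rate=150);print(st())
r=env.move_l(P3(L(1,80),236),rate=60,f_stop=20);print(r,st(),toL(env.read_state()["tool_pos"]))
look("side","q1",60,230,180,340,4)
E
```

```text
t61.8 pos [596.  -51.8 236.8] F [-0.4  0.3  0. ] w -0.0
False t63.4 pos [ 591.9 -136.5  236. ] F [0.5 6.  1.2] w 0.4 [ 0.90549592 80.12597543]
```

View pics/q1.png

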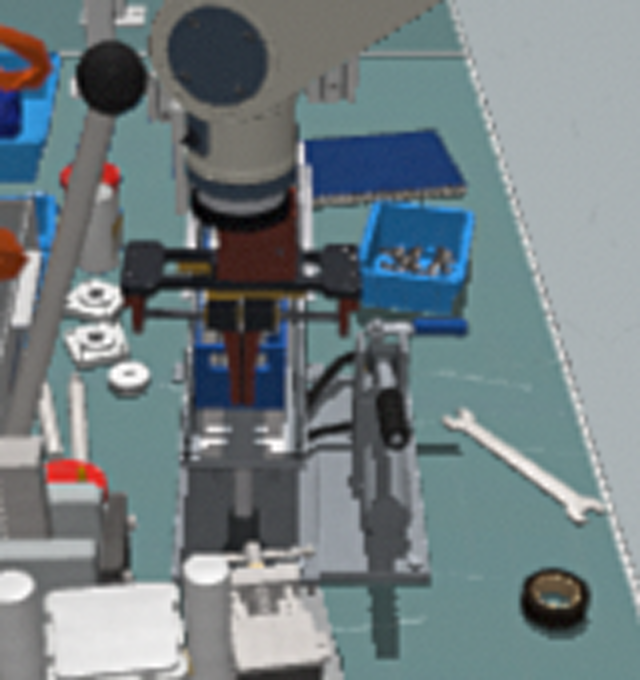

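Sliding well (6 N). Continue to the end stop.

```bash
python3 - <<'E'
from h import *
for yy in (20,-60,-130,-170):
    r=env.move_l(P3(L(1,yy),236),rate=50,f_stop=20);print(r,st(),toL(env.read_state()["tool_pos"]).round(1))
    if r: break
look("side","q2",60,230,180,340,4)
E
```

```text
False t64.8 pos [ 589.3 -196.3  236.1] F [0.3 6.1 1.6] w 0.7 [ 0.9 20.2]
False t66.5 pos [ 586.  -276.1  236.4] F [-0.2  6.9  5.1] w 0.3 [  0.9 -59.6]
False t68.0 pos [ 583.  -346.5  236. ] F [-0.3  2.5  1.3] w 0.3 [   0.8 -130.1]
True t68.5 pos [ 582.4 -357.8  235.6] F [0.7 2.5 1.7] w 0.6 [   0.8 -141.4]
```

View pics/q2.png

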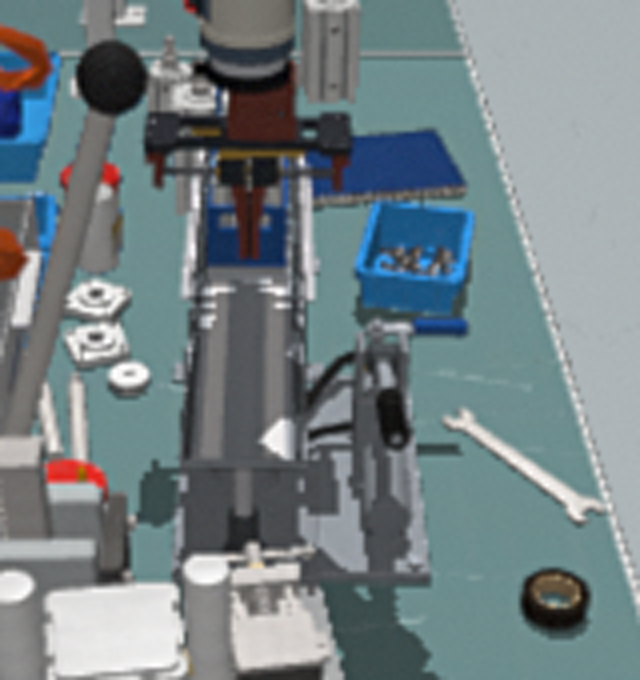

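```bash
python3 - <<'E'
from h import *
r=env.move_l(P3(L(1,-160),236),rate=15,f_stop=20);print(r,st(),toL(env.read_state()["tool_pos"]).round(1))
env.move_l(P3(L(1,-110),236),rate=80)
env.move_l(P3(L(1,-110),350),rate=200)
env.reach(P3((400,0),350),down(YAW+np.pi/2))
look("side","q3",60,200,200,340,5);look("top","q4",130,270,240,420,4.4);print(st())
E
```

```text
True t69.1 pos [ 582.  -358.1  234.8] F [-0.   0.4  0.4] w 0.3 [   0.3 -141.7]
t71.8 pos [400.7  -0.5 350. ] F [-0.5  0.5  0.4] w 0.5
```

View pics/q3.png

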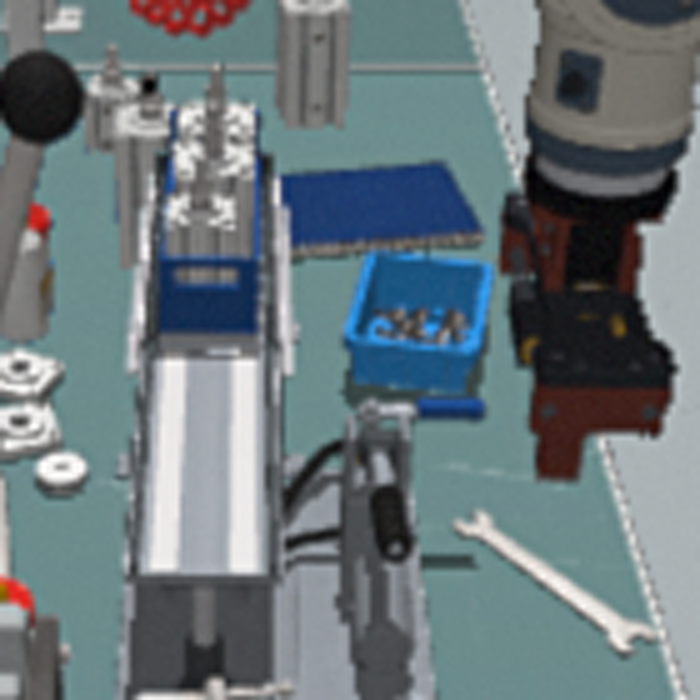

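View pics/q4.png

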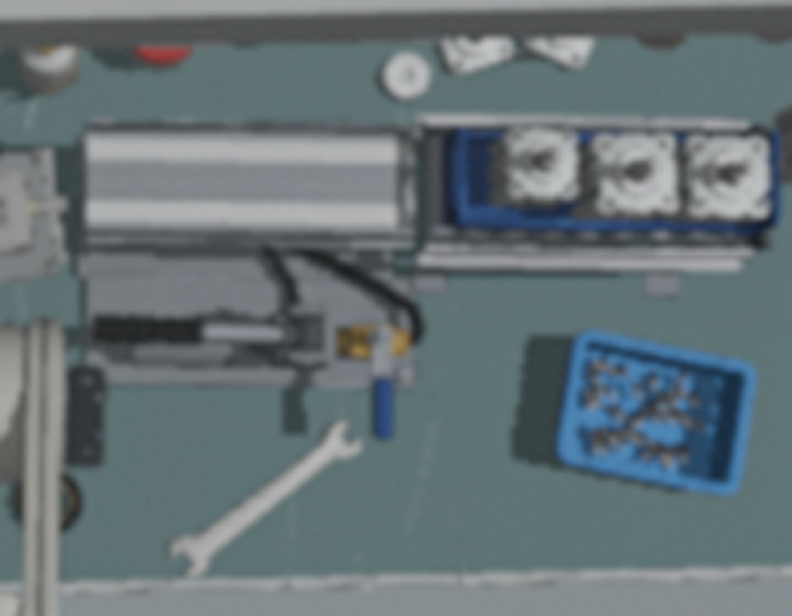

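```bash
python3 - <<'E'
from h import *
k=lambda X,Y:[240+(X+.5)/4.4-.5,130+(Y+.5)/4.4-.5]
print("crate right/left ends",toL(ray("top",[k(778,180)],196)[0]),toL(ray("top",[k(452,180)],196)[0]))
q=down(YAW+np.pi/2)
c=vpos(1.75,-1,extra=2)
env.reach(P3(c,300),q);r=env.move_l(P3(c,172),rate=120,f_stop=10);print(r,st())
if not r:
    for t in list(np.arange(1.5,0.0,-.15))+[0.0]:
        r=env.move_l(P3(vpos(t,-1),172),rate=60,f_stop=20);print(round(t,2),r,st())
        if r: break
    r=env.move_l(P3(vpos(0,-1)+18*ex,172),rate=30,f_stop=10);print("final",r,st())
    s=env.read_state()["tool_pos"]
    env.move_l(P3(s[:2]-10*ex,172),rate=60)
    env.move_l(P3(s[:2]-10*ex,320),rate=200)
    env.reach(P3((400,0),350),q);env.hold(1)
look("side","r1",60,200,200,340,5);look("top","r2",130,270,240,420,4.4);print(st())
E
```

```text
crate right/left ends [  -0.65771309 -399.89305193] [  -5.66029753 -149.54670881]
False t74.2 pos [ 413.1 -287.1  172.6] F [0.1 0.2 0.2] w 0.7
1.5 False t74.7 pos [ 404.7 -305.   172.1] F [ 0.8 -0.2  0.3] w 0.7
1.35 False t75.0 pos [ 402.2 -313.3  171.9] F [0.  0.6 0.5] w 0.2
1.2 False t75.2 pos [ 400.9 -322.6  172. ] F [ 0.3 -0.  -0.1] w 0.4
1.05 False t75.6 pos [ 401.  -332.1  172. ] F [0.4 0.1 0.4] w 0.4
0.9 False t75.9 pos [ 402.8 -342.1  172. ] F [-0.1 -0.1  0.9] w 0.4
0.75 False t76.2 pos [ 406.2 -351.9  172.1] F [-0.2  0.6 -0.5] w 0.6
0.6 False t76.5 pos [ 411.4 -361.2  172.1] F [-0.4  0.1 -0.3] w 0.2
0.45 False t76.9 pos [ 418.2 -369.7  172.1] F [-0.  -0.3  1.1] w 0.5
0.3 False t77.2 pos [ 426.7 -377.1  172.1] F [-0.1 -0.4  0.6] w 0.9
0.15 False t77.5 pos [ 436.5 -382.9  172.1] F [ 0.8 -0.2  0.4] w 0.5
0.0 True t77.8 pos [ 443.3 -385.   171. ] F [-4.  -0.1  3.6] w 0.2
final True t78.1 pos [ 443.5 -384.8  170.5] F [-0.8 -0.7  0.3] w 0.3
t81.8 pos [400.   0. 350.] F [0.3 0.7 1. ] w 0.7
```

View pics/r1.png

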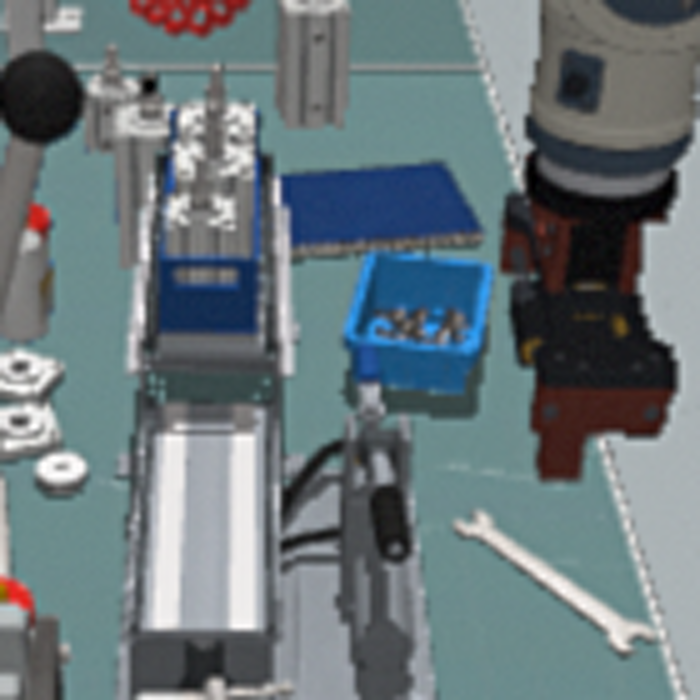

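View pics/r2.png

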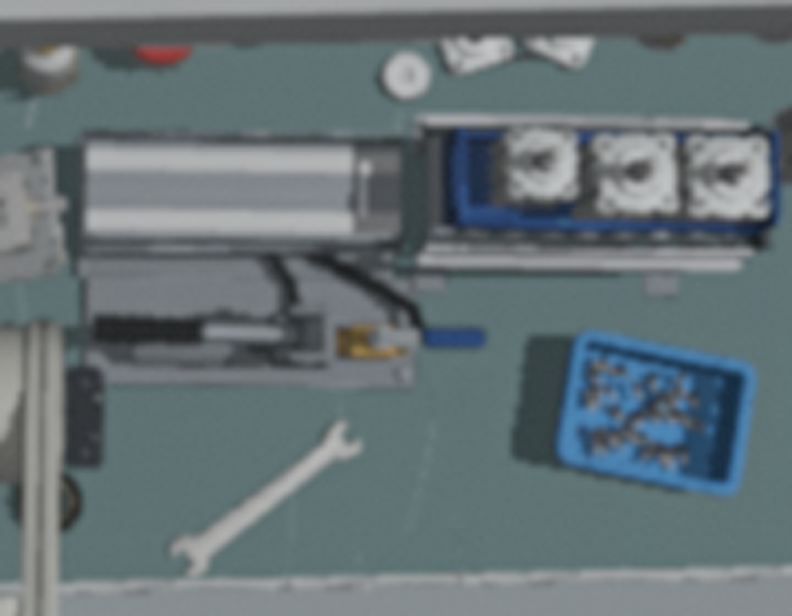

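```bash
python3 - <<'E'
from h import *
a=cv2.imread("pics/r2_raw.png");U=8;r0,c0=195,325
im=cv2.resize(a[r0:220,c0:365],None,fx=U,fy=U,interpolation=2).astype(float)
m=((im[:,:,0]-im[:,:,2])>50).astype(np.uint8);c=max(cv2.findContours(m,0,cv2.CHAIN_APPROX_NONE)[0],key=cv2.contourArea)[:,0]
M=np.argwhere(m>0)[:,::-1];F=np.c_[(M[:,0]+.5)/U-.5+c0,(M[:,1]+.5)/U-.5+r0]
W=ray("top",F,103)[:,:2];Lw=np.array([toL(w) for w in W]);ctr=Lw.mean(0);u,s,v=np.linalg.svd(Lw-ctr,full_matrices=False)
print(len(M),ctr,v[0],"theta",np.arctan(v[0][0]/v[0][1]), "from hinge",np.arctan2(-(ctr-H)[0],-(ctr-H)[1]))
# crate yaw on track
im=cv2.resize(a[150:190,335:422],None,fx=U,fy=U,interpolation=2)
E
```

```text
2830 [-119.59787272 -171.19175708] [ 0.00700111 -0.99997549] theta -0.007001166764016426 from hinge 0.07487704737462561
```

```bash
python3 - <<'E'
from h import *
look("side","s1");print(st());workorder.sign_off()
E
```

```text
t81.9 pos [400.   0. 350.] F [ 0.2  0.9 -0.3] w 0.6
the job is handed in; nothing more can be done
```

View pics/s1.png

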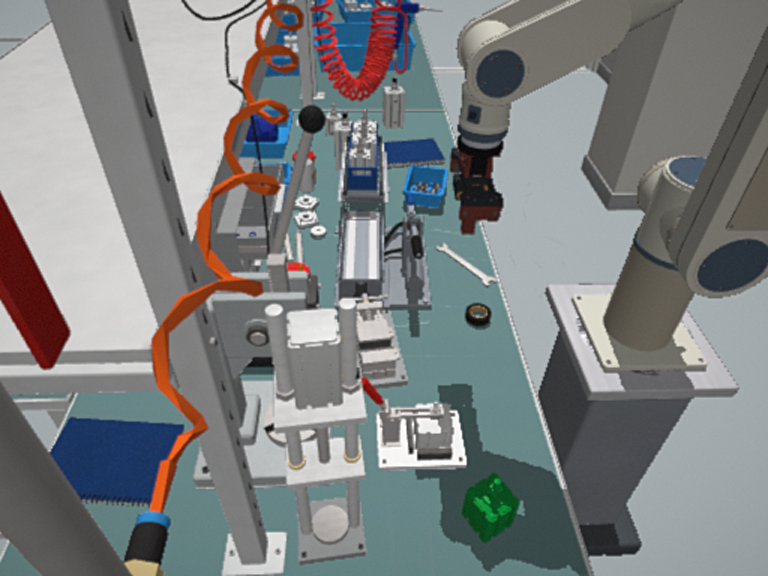

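The job is done and handed in at 82 s, well inside the 210 s limit. I packed the two large cylinders and one small one (all that stood there) upright in the crate. I then shut the valve to its stop, gave six full pump strokes, pushed the crate along the track to its end stop, and opened the valve fully so the empty table sank back down.

**Last checks:**
- **Cylinders:** all three were upright in the row.
- **Table height:** the table's rise matched 47 mm within the picture's accuracy before I pushed the crate.
- **Crate on the track:** it met a solid stop twice at the same place. Its end measured 399.9 mm from the table centre, against 401.5 mm expected, which is within the calibration.
- **Valve:** the handle met its stop. Its axis measured about 0 rad, so fully open. A second estimate from my rough hinge position gave 0.07 rad, a small disagreement.
- **Bystanders:** I left the green look-alike, the part clamped in the fixture and the other things alone.

While the arm was at the valve, the small cylinder was knocked against the far wall of the crate, and the crate turned slightly between the table's lips. The cylinder stayed upright, so I left it there, and the crate still slid across with only 6–7 N.

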